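# Find the tumbler wheel with the worn bearing by feel

## Robot

A 6-joint arm with a two-finger parallel gripper is mounted at the origin on the work surface. World frame = base frame: x ahead of the robot, y to its left, z up, the work surface at z = 0. Lengths are in m, angles in rad, forces in N, time in s.
With the tool pointing down it reaches from about 0.35 to 0.975 m from the base axis. Payload 17.4 kg.
Tool frame: the origin (TCP) lies midway between the tips of the shut fingers; the grasp point (between the pads) lies arm.grasp_offset behind it (arm.grasp_offset is the distance from the TCP to the grasp point, in m); y points along the fingers, x is the direction in which the jaws open and shut, and the axes are right-handed (so a half turn about y gives the same grasp; the last joint's range is limited). The gripper opens to 85 mm and grips with 20 to 120 N. Pads are 22 mm wide; open, the fingers measure 114 mm over their backs; the gripper's body (76 mm by 85 mm) begins 54 mm behind the grasp point. The pads swing forward as they close: fully open they stand 13 mm farther back than shut.
Start: joints at [-1.247, 0.116, 1.442, -0, 1.584, -0.038], TCP at [0.239, -0.631, 0.231] pointing down, gripper open.
Joint ranges: [-2.83, 2.83], [-0.83, 2.19], [0.07, 2.5], [-1.14, 4.28], [0.01, 3], [-2.97, 2.97]. Speed limits (rad/s): [1.89, 1.89, 2.22, 3.14, 3.14, 3.14].

## Interface

Orientations are given as [roll, pitch, yaw] about the fixed x, y, z axes, in that order (R = Rz(yaw) Ry(pitch) Rx(roll)).
In Python, from cell import arm gives the robot as it stands.
- The arm moves only by the tool arm_command, never from a script. Its argument "moves" is a list of rows, each a list of 6 numbers: the shift along the world's x, y, z in mm, then the turn, a rotation vector about the world's x, y, z in rad. In form: [[x, y, z, wx, wy, wz], ...]. A call has 1 to 20 rows; each row is the pose to reach, as a shift and turn from the pose commanded when the call began; what a row does not reach only later rows make up. A row lasts 1/10 s, in which the tool goes at most 50 mm and 8.59 degrees, less where a joint would pass 70% of its speed; a pose out of reach is approached as far as the arm can. A call with a gripper value outside its range is refused whole. "grip" is the finger opening in mm, from 0 to 85.4, set as the call begins (left out, the last holds). The fingers move at their own pace and stop on an object; "force" is the grip in N (left out, the last holds). Time passes only in rows, so rows that repeat a pose let the fingers close. It gives the time, the measured TCP pose, the force and the opening at its end, in the units of the state.
- arm.get_state(): the state, without advancing time (a new reading comes with each control period).
- arm.capture(name): name is "scene" or "top" or "wrist"; returns the picture (420x560x3 uint8, blue, green, red); there is no depth.
- arm.camera_info(name): a dict with "K" (3x3 intrinsics, pixels), "D" ([k1, k2, p1, p2, k3] as OpenCV has them; the pictures are not rectified), "cam_to_world" (4x4, takes a point from camera to world coordinates). Camera axes: x right, y down, z forward; pixel columns grow to the right and rows downward; lengths in m; the calibration is good to about 2 mm. A picture is of the moment at which its call begins: read the wrist's pose just before it. camera_info takes no time and is no camera call; for the wrist camera it gives the pose at the moment of the call.
- arm.close_job(): hands the job in, once; it reports no verdict.
The state is a dict: "time": time; "joint_positions": joint angles; "joint_velocities": joint speeds; "tau": joint torques, N m; "tool_pos": TCP position; "eef_rot": TCP orientation; "force": force on the tool from outside, world axes, zero at the start; "torque": the same for the moment, N m; "grip_width": opening from 0.0 (shut) to 1.0 (fully open).
Only numpy, scipy, OpenCV 4.12 (cv2) and the standard library are available. Lean on these libraries where they do the work, as an engineer would, in place of code of your own. Each camera call takes 0.05 s, during which the arm holds its last target.

## Task

One of the four wheels on the tumbler's idler rail has a worn bearing that drags. First turn every wheel on its axle by hand, onward by about a quarter turn and left so, feeling which one drags, without forcing it sideways or leaning on it; then lift that one off and lay it flat in the aluminium parts tray. Leave the three free-running wheels seated on their axles and everything else on the shelf where it is.

Things in the scene. Friction and masses are not known exactly. Their poses are not given: they have to be found in the camera images.
- rail: idler rail of a twin-barrel rock tumbler: grey flat steel bar 430 mm long (its y), 44 mm wide (its x), 10 mm thick, lying on the shelf, z up, fixed. Origin at the middle of its underside. A strap lies across each end, 200 mm from the middle: 84 mm long, 20 mm wide, 19 mm high with its bolt heads. Four stub axles stand on it in a row, 100 mm apart.
- axle_1 (a point): on the axis of an upright stub axle, 57 mm above the shelf; below it two flats (12 by 16 mm) down to a collar 26 mm across, top 22 mm above the shelf; above, 8 mm of thread 10 mm across, nut off. Each wheel turns endlessly on its hub but, full of grease, stops at once: a flick tells nothing. Three need under 0.03 N m to turn, the worn one 0.18; its soft tyre gives, so 0.12 is still felt when turning stops.
- axle_2 (a point): on the axis of an upright stub axle, 57 mm above the shelf; below it two flats (12 by 16 mm) down to a collar 26 mm across, top 22 mm above the shelf; above, 8 mm of thread 10 mm across, nut off. Each wheel turns endlessly on its hub but, full of grease, stops at once: a flick tells nothing. Three need under 0.03 N m to turn, the worn one 0.18; its soft tyre gives, so 0.12 is still felt when turning stops.
- axle_3 (a point): on the axis of an upright stub axle, 57 mm above the shelf; below it two flats (12 by 16 mm) down to a collar 26 mm across, top 22 mm above the shelf; above, 8 mm of thread 10 mm across, nut off. Each wheel turns endlessly on its hub but, full of grease, stops at once: a flick tells nothing. Three need under 0.03 N m to turn, the worn one 0.18; its soft tyre gives, so 0.12 is still felt when turning stops.
- axle_4 (a point): on the axis of an upright stub axle, 57 mm above the shelf; below it two flats (12 by 16 mm) down to a collar 26 mm across, top 22 mm above the shelf; above, 8 mm of thread 10 mm across, nut off. Each wheel turns endlessly on its hub but, full of grease, stops at once: a flick tells nothing. Three need under 0.03 N m to turn, the worn one 0.18; its soft tyre gives, so 0.12 is still felt when turning stops.
- seat_1 (a point): centre (half-way up, 38 mm above the shelf) of the idler wheel while it stands on axle_1, axis upright. The four wheels look alike: rubber tyre 50 mm across, 30 mm high, on a steel hub 32 mm high resting on the axle's collar; about 150 g. The hub fits the flats with 0.5 mm play and cannot turn; it lifts straight off, clear 45 mm up. Point fixed to the rail.
- seat_2 (a point): centre (half-way up, 38 mm above the shelf) of the idler wheel while it stands on axle_2, axis upright. The four wheels look alike: rubber tyre 50 mm across, 30 mm high, on a steel hub 32 mm high resting on the axle's collar; about 150 g. The hub fits the flats with 0.5 mm play and cannot turn; it lifts straight off, clear 45 mm up. Point fixed to the rail.
- seat_3 (a point): centre (half-way up, 38 mm above the shelf) of the idler wheel while it stands on axle_3, axis upright. The four wheels look alike: rubber tyre 50 mm across, 30 mm high, on a steel hub 32 mm high resting on the axle's collar; about 150 g. The hub fits the flats with 0.5 mm play and cannot turn; it lifts straight off, clear 45 mm up. Point fixed to the rail.
- seat_4 (a point): centre (half-way up, 38 mm above the shelf) of the idler wheel while it stands on axle_4, axis upright. The four wheels look alike: rubber tyre 50 mm across, 30 mm high, on a steel hub 32 mm high resting on the axle's collar; about 150 g. The hub fits the flats with 0.5 mm play and cannot turn; it lifts straight off, clear 45 mm up. Point fixed to the rail.
- tray_floor (a point): middle of the floor of an open aluminium parts tray, 170 mm (its x) by 135 mm (its y) outside, walls 3 mm thick and 16 mm high; floor 3 mm above the shelf. Does not move. z up.
- barrel_centre (a point): centre of a bystander: grey plastic tumbler barrel standing on end, 116 mm across, 145 mm high with its wing nut, half-way up (63 mm)
- caliper_centre (a point): middle of the beam of a bystander: steel caliper lying flat, 250 mm long (its y), 75 mm over the jaws, 11 mm high
- slice_centre (a point): centre of a bystander: pink oval polished stone slice, 88 mm (its x) by 68 mm, 8 mm thick
- loupe_centre (a point): a bystander: wooden loupe stand, foot 76 mm across, 98 mm high, lens reaching 65 mm towards its -x; point on its post 50 mm up
- saucer_centre (a point): centre of a bystander: white saucer 140 mm across holding three stone eggs, 43 mm high in all; point 9 mm up
- picks_centre (a point): a bystander: red plastic block 50 by 90 by 45 mm holding four upright picks up to 125 mm high; point 22 mm up
- tin_centre (a point): centre of a bystander: low round aluminium tin 64 mm across and 22 mm high holding the axle nuts
Things that resemble listed ones, but are neither listed nor needed, are in the scene too. Of the things shaped like the part that bears tray_floor, the aluminium one is meant.

How it is judged:
On the way:
1. every one of the four wheels has been turned on its hub to more than 0.8 rad (46 degrees) from zero, either way, all four at once (zero is within 0.1 rad of the start) ((value of joint core_free1 above 0.8 rad or value of joint core_free1 below -0.8 rad) and (value of joint core_free2 above 0.8 rad or value of joint core_free2 below -0.8 rad) and (value of joint core_worn above 0.8 rad or value of joint core_worn below -0.8 rad) and (value of joint core_free3 above 0.8 rad or value of joint core_free3 below -0.8 rad)), for 0.05 s.
At the end, for the whole second after the job is handed in: the wheel that drags lies flat in the tray (centre within 60 mm of its middle along x and 44 mm along y, less than 20 mm above its floor, tilt under 0.12 rad); the other three sit on their axles within 6 mm of where they were, tilt under 0.08 rad (distance of each of wheel_free1_centre, wheel_free2_centre, wheel_free3_centre from where it was at the start of the episode below 0.006 m and angle between each of wheel_free1_centre, wheel_free2_centre, wheel_free3_centre's own z axis and vertical below 0.08 rad and x of wheel_worn_centre in the frame of tray_floor between -0.06 and 0.06 m and y of wheel_worn_centre in the frame of tray_floor between -0.044 and 0.044 m and z of wheel_worn_centre in the frame of tray_floor below 0.02 m and angle between wheel_worn_centre's own z axis and vertical below 0.12 rad); the robot touches nothing.
It fails at once if a wheel is pressed against its axle or the rail with more than 45 N (forced sideways or leant on) (contact force between any of wheel_free1, wheel_free2, wheel_worn, wheel_free3 and rail above 45 N).
It fails at once if a bystander (barrel, caliper, stone slice, loupe stand, saucer, pick holder, nut tin) is moved by more than 15 mm (distance of any of barrel_centre, caliper_centre, slice_centre, loupe_centre, saucer_centre, picks_centre, tin_centre from where it was at the start of the episode above 0.015 m).
It also fails if it takes over 64 s, if anything falls off the work surface, if the arm or the gripper's body presses on something with over 40 N, if the wrist force passes 120 N, or if a joint passes its speed limit or range.

## Working session

There is one attempt and no reset: what is moved stays moved. The work goes in short steps, Python scripts to look and compute and a tool call to move; the robot and the scene stay as the last step left them, time stands still between calls to the robot, and variables do not carry over. Pictures are saved under pics/ and viewed, and the job is handed in when it is done.

Besides the shell and the picture viewer there is one more tool, called by a JSON object that holds its "api" and its "payload". arm_command: Moves the arm, as the interface text tells. Its arguments: {"type":"object","properties":{"moves":{"type":"array","items":{"type":"array","items":{"type":"number"}}},"grip":{"type":"number"},"force":{"type":"number"}},"required":["moves"]}

```bash
mkdir -p pics; ls; python3 - <<'E'
from cell import arm
import cv2,numpy as np
np.set_printoptions(precision=4,suppress=True)
for n in ("scene","top","wrist"):
    i=arm.camera_info(n);print(n,np.array(i["K"]),i["D"],np.array(i["cam_to_world"]))
    cv2.imwrite(f"pics/{n}0.png",arm.capture(n))
print(arm.get_state(),arm.grasp_offset)
E
```

```text
pics
scene [[380.6453   0.     279.1475]
 [  0.     380.6453 202.196 ]
 [  0.       0.       1.    ]] [-0.1026  0.      0.      0.      0.    ] [[-0.8731  0.2874 -0.3939  0.9109]
 [ 0.4872  0.4822 -0.7281  0.7005]
 [-0.0193 -0.8276 -0.561   0.6385]
 [ 0.      0.      0.      1.    ]]
top [[405.6259   0.     276.3171]
 [  0.     405.6259 208.0031]
 [  0.       0.       1.    ]] [0.0052 0.     0.     0.     0.    ] [[-0.0085 -0.9969  0.0787  0.4507]
 [-0.9998  0.0098  0.017  -0.0384]
 [-0.0177 -0.0785 -0.9968  1.1658]
 [ 0.      0.      0.      1.    ]]
wrist [[299.6333   0.     280.5097]
 [  0.     299.6333 206.6346]
 [  0.       0.       1.    ]] [-0.0094  0.      0.      0.      0.    ] [[ 0.3541 -0.8849 -0.3026  0.316 ]
 [-0.9352 -0.3356 -0.1132 -0.6011]
 [-0.0013  0.3231 -0.9464  0.3733]
 [ 0.      0.      0.      1.    ]]
{'time': 0.15, 'joint_positions': array([-1.2468,  0.1164,  1.4421,  0.    ,  1.584 , -0.0378]), 'joint_velocities': array([-0.0009, -0.002 , -0.0017, -0.0002, -0.0014, -0.0004]), 'tau': array([  0.002 , -73.2509, -63.285 ,  -0.    ,   0.0051,   0.0001]), 'tool_pos': array([ 0.2389, -0.6312,  0.2307]), 'eef_rot': array([-1.5708,  0.0009, -1.209 ]), 'force': array([-0.2074,  0.0947,  0.0272]), 'torque': array([-0.0236,  0.0662,  0.    ]), 'grip_width': 1.00349972279538} 0.0187
```

View pics/top0.png

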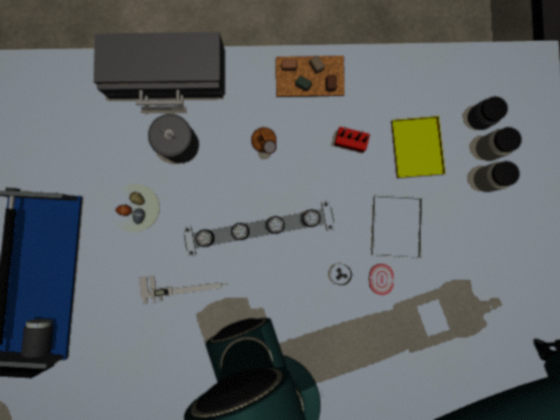

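View pics/scene0.png

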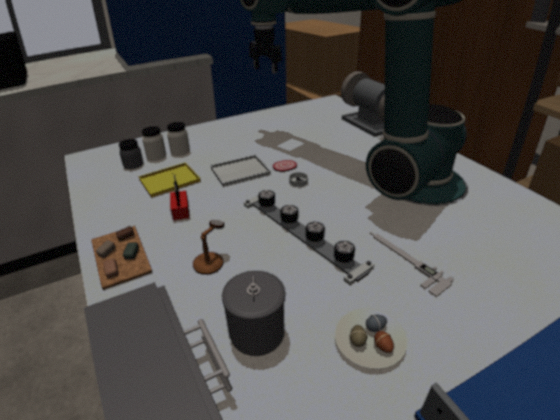

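View pics/wrist0.png

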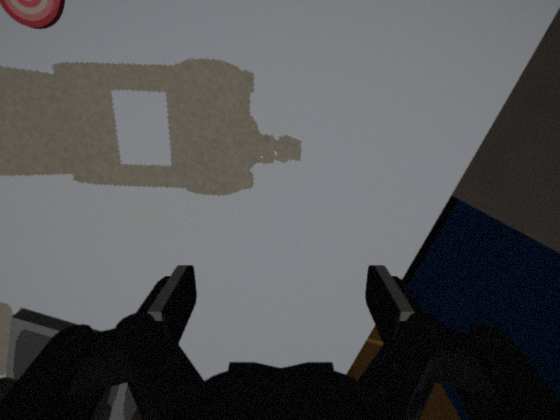

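The top view shows the four wheels at about (204,238), (240,231), (276,225) and (312,217). There are two tray-shaped things: a yellow one at (417,147) and a bare metal one at (397,226). The bare metal one fits "aluminium". I'll enlarge both areas to confirm.

```bash
python3 - <<'E'
import cv2,numpy as np
im=cv2.imread("pics/top0.png")
c=im[190:265,170:345];cv2.imwrite("pics/cropA.png",cv2.resize(c,None,fx=4.5,fy=4.5,interpolation=cv2.INTER_CUBIC))
c=im[110:270,360:450];cv2.imwrite("pics/cropB.png",cv2.resize(c,None,fx=3.7,fy=3.7,interpolation=cv2.INTER_CUBIC))
E
```

```text
(no output)
```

View pics/cropA.png

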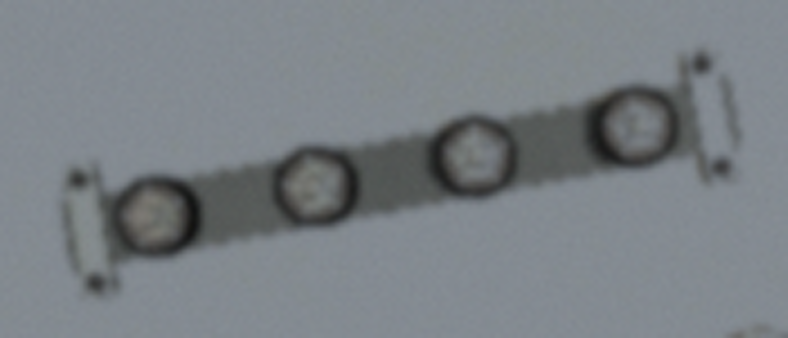

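View pics/cropB.png

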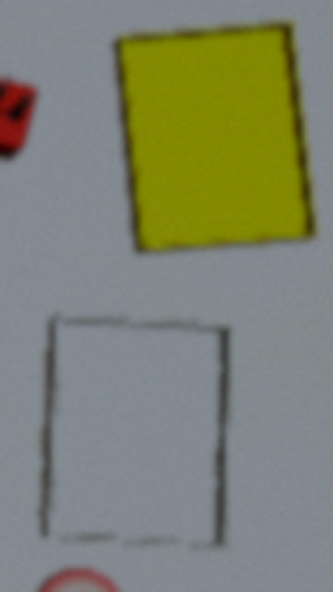

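```bash
cat > h.py <<'E'
import cv2,numpy as np
np.set_printoptions(precision=4,suppress=True)
def ray(info,uv,z):
    K=np.array(info["K"]);D=np.array(info["D"]);T=np.array(info["cam_to_world"])
    p=cv2.undistortPoints(np.array(uv,float).reshape(-1,1,2),K,D).reshape(-1,2)
    d=np.c_[p,np.ones(len(p))]@T[:3,:3].T;o=T[:3,3]
    return o+d*((z-o[2])/d[:,2])[:,None]
def proj(info,P):
    T=np.linalg.inv(np.array(info["cam_to_world"]))
    r,_=cv2.Rodrigues(T[:3,:3])
    return cv2.projectPoints(np.array(P,float).reshape(-1,1,3),r,T[:3,3],np.array(info["K"]),np.array(info["D"]))[0].reshape(-1,2)
E
python3 - <<'E'
from h import *
from cell import arm
i=arm.camera_info("top")
w=np.array([(156,216),(316,187),(477,156),(637,125)])/4.5+[170,190]-.4
P=ray(i,w,.053);print(P,np.linalg.norm(np.diff(P,axis=0),axis=1))
d=P[0]-P[3];print("yaw of rail y dir",np.arctan2(d[1],d[0]))
c=np.array([(52,318),(228,327),(219,545),(43,537)])/3.7+[360,110]-.4
C=ray(i,c,.014);print(C,C.mean(0),[np.linalg.norm(C[k]-C[k-1]) for k in range(4)])
for n,uv,z in [("barrel",(170,137),.12),("loupe",(265,140),.09),("picks",(352,139),.045),("saucer",(138,208),.02),("caliper",(185,290),.01),("caltip",(228,284),.01),("tin",(340,273),.02),("slice",(381,279),.008),("lamp",(498,174),.1)]:
    print(n,ray(i,[uv],z)[0])
E
```

```text
[[ 0.459   0.179   0.053 ]
 [ 0.4758  0.0812  0.053 ]
 [ 0.4938 -0.0171  0.053 ]
 [ 0.5118 -0.1148  0.053 ]] [0.0992 0.1    0.0993]
yaw of rail y dir 1.7485821204007739
[[ 0.5744 -0.2958  0.014 ]
 [ 0.5661 -0.4298  0.014 ]
 [ 0.4002 -0.417   0.014 ]
 [ 0.4072 -0.2845  0.014 ]] [ 0.487  -0.3568  0.014 ] [np.float64(0.16755523300236588), np.float64(0.1342382224205495), np.float64(0.16633772402314606), np.float64(0.1327165324432487)]
barrel [0.7236 0.2579 0.12  ]
loupe [0.7199 0.0089 0.09  ]
picks [ 0.7308 -0.2329  0.045 ]
saucer [0.5451 0.3753 0.02  ]
caliper [0.3122 0.2411 0.01  ]
caltip [0.3281 0.1195 0.01  ]
tin [ 0.3575 -0.1951  0.02  ]
slice [ 0.339  -0.3113  0.008 ]
lamp [ 0.6186 -0.6027  0.1   ]
```

The enlarged crop settles it: the bare metal tray, with its middle near (0.487, -0.357), is the one meant, and the other is a yellow decoy. I'll move to hover over the wheel at the right end of the rail.

{"api": "arm_command", "payload": {"moves": [[273,516,-80,0,0,0],[273,516,-80,0,0,0],[273,516,-80,0,0,0],[273,516,-80,0,0,0],[273,516,-80,0,0,0],[273,516,-80,0,0,0],[273,516,-80,0,0,0],[273,516,-80,0,0,0],[273,516,-80,0,0,0],[273,516,-80,0,0,0],[273,516,-80,0,0,0],[273,516,-80,0,0,0],[273,516,-80,0,0,0],[273,516,-80,0,0,0]], "grip": 85, "force": 20}}

```text
time: 1.55
tool_pos: [0.5119, -0.1146, 0.151]
eef_rot: [-1.571, 0.0, -1.207]
force: [-0.6, -0.6, 0.0]
grip_width: 0.993
```

```bash
python3 - <<'E'
from h import *
from cell import arm
s=arm.get_state();i=arm.camera_info("wrist");im=arm.capture("wrist");cv2.imwrite("pics/w1.png",im)
import pickle;pickle.dump(i,open("w1.pkl","wb"))
print(s["time"],s["joint_positions"],s["tool_pos"],s["eef_rot"],s["force"],s["torque"])
P=np.array([[.459,.179,.054],[.4758,.0812,.054],[.4938,-.0171,.054],[.5118,-.1148,.054]])
print(proj(i,P))
E
```

```text
1.55 [-0.2688 -0.1824  1.8632 -0.0002  1.4615  0.9383] [ 0.5119 -0.1146  0.151 ] [-1.5715  0.0003 -1.2071] [-0.5581 -0.6176  0.0344] [-0.0339  0.0342  0.0385]
[[-85.239  142.4497]
 [ 40.7323 165.8016]
 [163.8912 187.346 ]
 [281.8418 207.853 ]]
```

View pics/w1.png

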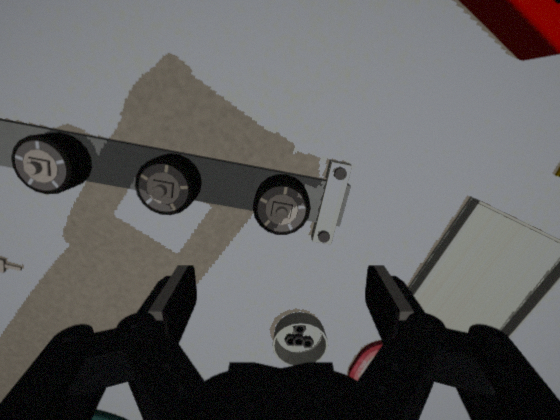

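```bash
python3 - <<'E'
import cv2
im=cv2.imread("pics/w1.png")
cv2.imwrite("pics/w1c.png",cv2.resize(cv2.convertScaleAbs(im[120:245,130:330],alpha=1.8),None,fx=4,fy=4,interpolation=cv2.INTER_CUBIC))
E
```

```text
(no output)
```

View pics/w1c.png

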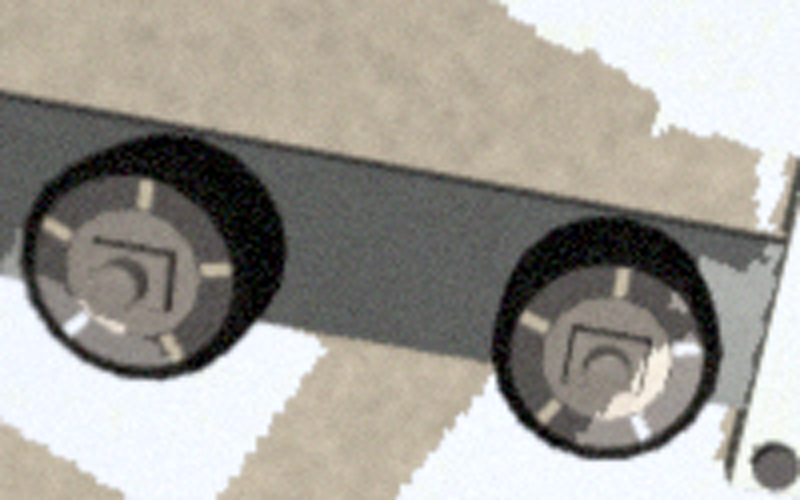

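```bash
python3 - <<'E'
from h import *
import pickle
i=pickle.load(open("w1.pkl","rb"))
R=np.array([(622,280),(690,350),(640,430),(548,410),(535,323)])/4+[130,120]-.375
L=np.array([(146,193),(215,270),(173,348),(77,322),(57,230)])/4+[130,120]-.375
for q in (R,L):
    P=ray(i,q,.053);print(P.mean(0),np.linalg.norm(P[:,:2]-P[:,:2].mean(0),axis=1))
E
```

```text
[ 0.51   -0.1151  0.053 ] [0.0178 0.0177 0.0178 0.0172 0.0172]
[ 0.4926 -0.0163  0.053 ] [0.0176 0.0171 0.0176 0.017  0.0173]
```

The enlarged crop shows the paint ticks clearly. They put this wheel (D) at about (0.510, -0.115) and its neighbour C at (0.493, -0.016), 1-2 mm from the top-camera result. I'll descend on D and close gently.

{"api": "arm_command", "payload": {"moves": [[-1,0,-50,0,0,0],[-1,0,-100,0,0,0],[-1,0,-127,0,0,0],[-1,0,-127,0,0,0]]}}

```text
time: 2.0
tool_pos: [0.5084, -0.1159, 0.0207]
eef_rot: [-1.576, 0.003, -1.211]
force: [0.2, 0.2, 0.3]
grip_width: 0.995
```

{"api": "arm_command", "payload": {"moves": [[0,0,0,0,0,0],[0,0,0,0,0,0],[0,0,0,0,0,0],[0,0,0,0,0,0]], "grip": 54, "force": 20}}

```text
time: 2.4
tool_pos: [0.5115, -0.1155, 0.0256]
eef_rot: [-1.569, -0.001, -1.209]
force: [0.7, -0.5, -0.3]
grip_width: 0.636
```

```bash
cat > st.py <<'E'
from h import *
from cell import arm
s=arm.get_state()
print("t%.2f"%s["time"],"pos",s["tool_pos"]*1000,"rot",s["eef_rot"],"F",s["force"],"M",s["torque"],"w",round(s["grip_width"]*85.4,1),"q",s["joint_positions"],"tau6",s["tau"][5])
E
python3 st.py
python3 - <<'E'
from h import *
from cell import arm
import pickle
i=arm.camera_info("wrist");cv2.imwrite("pics/w2.png",arm.capture("wrist"))
print(proj(i,[[.51,-.115,.054]]))
E
```

```text
t2.40 pos [ 511.5072 -115.5378   25.6274] rot [-1.5692 -0.0012 -1.209 ] F [ 0.7138 -0.5236 -0.3043] M [ 0.0162  0.0121 -0.0307] w 54.3 q [-0.2708 -0.0783  1.9837 -0.      1.2343  0.9383] tau6 -0.002777414774755016
[[280.3908 300.7212]]
```

View pics/w2.png

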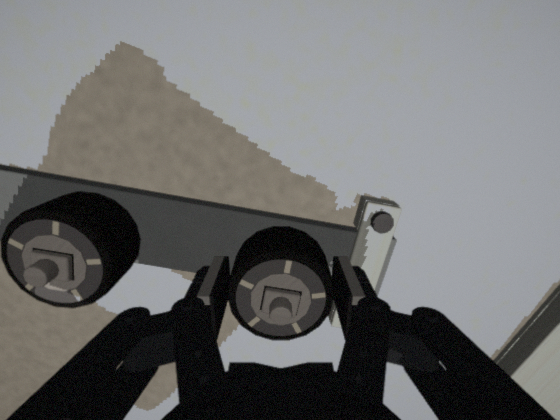

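The wheel sits centred between the pads (pads at columns 229 and 331, tick centre at about (281,299)). I'll close.

{"api": "arm_command", "payload": {"moves": [[0,0,0,0,0,0],[0,0,0,0,0,0],[0,0,0,0,0,0]], "grip": 44, "force": 20}}

```text
time: 2.75
tool_pos: [0.5113, -0.1154, 0.0251]
eef_rot: [-1.57, -0.001, -1.209]
force: [-2.4, -0.9, 6.8]
grip_width: 0.576
```

```bash
python3 st.py
```

```text
t2.75 pos [ 511.2804 -115.4197   25.1376] rot [-1.5701 -0.0007 -1.2089] F [-2.3569 -0.8668  6.7909] M [-0.0727  0.3    -0.0312] w 49.2 q [-0.2706 -0.0777  1.984  -0.0002  1.2343  0.9383] tau6 -3.792198640439892e-05
```

{"api": "arm_command", "payload": {"moves": [[0,0,0,0,0,0.14],[0,0,0,0,0,0.28],[0,0,0,0,0,0.42],[0,0,0,0,0,0.56]]}}

```text
time: 3.15
tool_pos: [0.5113, -0.1153, 0.0252]
eef_rot: [-1.57, -0.001, -0.643]
force: [-2.4, 2.0, 7.8]
grip_width: 0.578
```

```bash
python3 st.py
```

```text
t3.15 pos [ 511.2602 -115.3078   25.1682] rot [-1.5705 -0.0008 -0.643 ] F [-2.3872  1.9555  7.801 ] M [ 0.1359  0.5325 -0.0374] w 49.3 q [-0.2705 -0.0777  1.9839  0.      1.2346  0.3725] tau6 3.7046892195940018
```

{"api": "arm_command", "payload": {"moves": [[0,0,0,0,0,0.14],[0,0,0,0,0,0.28],[0,0,0,0,0,0.42],[0,0,0,0,0,0.56],[0,0,0,0,0,0.7],[0,0,0,0,0,0.84],[0,0,0,0,0,0.94],[0,0,0,0,0,0.94]]}}

```text
time: 3.95
tool_pos: [0.511, -0.1153, 0.0251]
eef_rot: [-1.571, -0.0, 0.295]
force: [-4.9, 1.1, 8.1]
grip_width: 0.577
```

```bash
python3 st.py
```

```text
t3.95 pos [ 511.0189 -115.2992   25.12  ] rot [-1.571  -0.0001  0.295 ] F [-4.8715  1.0589  8.0732] M [ 0.1688  0.785  -0.0021] w 49.3 q [-0.2706 -0.0778  1.9841 -0.0001  1.2351 -0.5656] tau6 -2.2637823969125748
```

D turned freely: its vertical moment stayed at noise level. I'll release it and go to C.

{"api": "arm_command", "payload": {"moves": [[0,0,0,0,0,0],[0,0,0,0,0,0],[0,0,0,0,0,0],[0,0,50,0,0,0],[-9,49,60,0,0,0],[-18,99,60,0,0,0],[-18,99,60,0,0,0],[-18,99,60,0,0,0]], "grip": 85}}

```text
time: 4.75
tool_pos: [0.4928, -0.0154, 0.0844]
eef_rot: [-1.571, -0.0, 0.293]
force: [0.2, -0.6, 0.7]
grip_width: 0.995
```

```bash
python3 st.py; python3 - <<'E'
from h import *
from cell import arm
import pickle
i=arm.camera_info("wrist");im=arm.capture("wrist");cv2.imwrite("pics/w3.png",im);pickle.dump(i,open("w3.pkl","wb"))
print(proj(i,[[.51,-.115,.053],[.4926,-.0163,.053],[.4755,.0817,.053],[.458,.1800,.053]]))
E
```

```text
t4.75 pos [492.8371 -15.3905  84.4355] rot [-1.5711 -0.0004  0.2932] F [ 0.1556 -0.6102  0.7346] M [-0.0422  0.027   0.0286] w 85.0 q [-0.0829 -0.2102  1.998  -0.0001  1.3533 -0.3761] tau6 0.38313101045787334
[[ 264.6913  364.4059]
 [ 280.5418  244.3588]
 [ 302.8973   77.3247]
 [ 334.9556 -168.5649]]
```

View pics/w3.png

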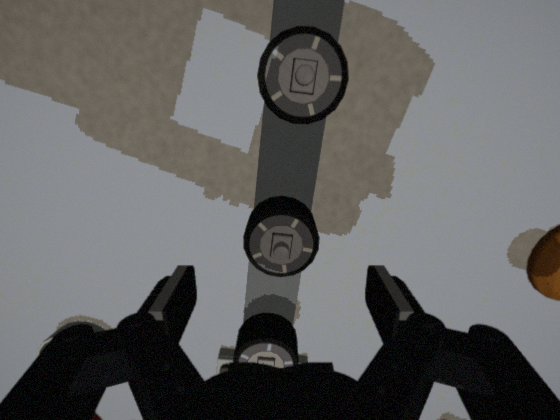

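```bash
python3 - <<'E'
import cv2
im=cv2.imread("pics/w3.png")
cv2.imwrite("pics/w3c.png",cv2.resize(cv2.convertScaleAbs(im[20:290,235:360],alpha=1.8),None,fx=2.2*1,fy=2.2,interpolation=cv2.INTER_CUBIC))
cv2.imwrite("pics/w3d.png",cv2.resize(cv2.convertScaleAbs(im[190:290,235:335],alpha=1.8),None,fx=5,fy=5,interpolation=cv2.INTER_CUBIC))
E
```

```text
(no output)
```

View pics/w3d.png

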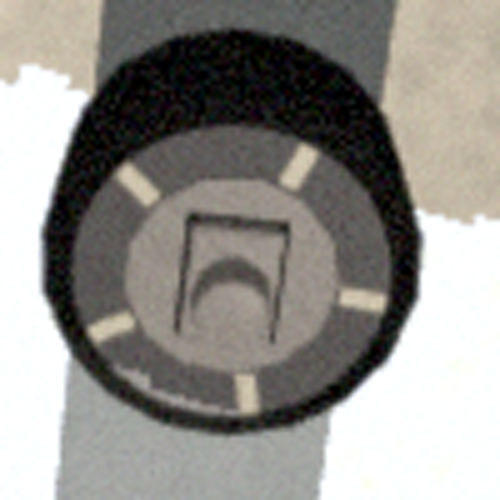

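View pics/w3c.png

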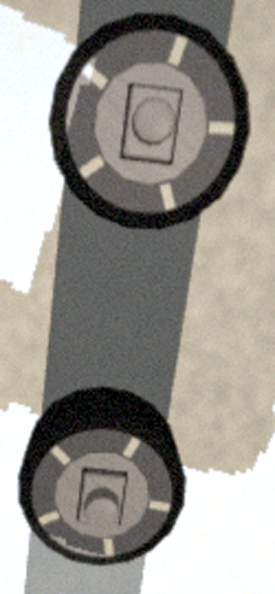

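```bash
python3 - <<'E'
from h import *
import pickle
i=pickle.load(open("w3.pkl","rb"))
C=np.array([(138,184),(299,166),(362,299),(247,392),(111,327)])/5+[235,190]-.4
B=np.array([(95,77),(178,50),(221,128),(167,196),(92,169)])/2.2+[235,20]-.3
for q in (C,B):
    P=ray(i,q,.053);print(P.mean(0),np.linalg.norm(P[:,:2]-P[:,:2].mean(0),axis=1))
E
```

```text
[ 0.4929 -0.0165  0.053 ] [0.0173 0.0173 0.0172 0.0171 0.0173]
[0.4755 0.0821 0.053 ] [0.0172 0.0175 0.0172 0.017  0.0175]
```

C measures (0.4929, -0.0165), which agrees with the earlier view. B is at (0.4755, 0.0821).

{"api": "arm_command", "payload": {"moves": [[0,0,-40,0,0,0],[0,0,-60,0,0,0],[0,0,-60,0,0,0],[0,0,-60,0,0,0]]}}

```text
time: 5.2
tool_pos: [0.4931, -0.0171, 0.0247]
eef_rot: [-1.571, 0.001, 0.29]
force: [0.2, 0.2, 0.7]
grip_width: 0.995
```

{"api": "arm_command", "payload": {"moves": [[0,0,0,0,0,0],[0,0,0,0,0,0],[0,0,0,0,0,0],[0,0,0,0,0,0],[0,0,0,0,0,0],[0,0,0,0,0,0],[0,0,0,0,0,0]], "grip": 44}}

```text
time: 5.9
tool_pos: [0.4935, -0.0165, 0.0255]
eef_rot: [-1.572, -0.001, 0.291]
force: [-1.5, -1.9, 5.9]
grip_width: 0.576
```

```bash
python3 st.py
```

```text
t5.90 pos [493.4671 -16.4937  25.4602] rot [-1.5717 -0.0013  0.2911] F [-1.5039 -1.8839  5.8825] M [-0.2032  0.2567  0.0149] w 49.2 q [-0.0849 -0.1491  2.0482 -0.0004  1.241  -0.3759] tau6 -0.0014840400763205253
```

{"api": "arm_command", "payload": {"moves": [[0,0,0,0,0,-0.14],[0,0,0,0,0,-0.28],[0,0,0,0,0,-0.42],[0,0,0,0,0,-0.56]]}}

```text
time: 6.3
tool_pos: [0.4937, -0.0165, 0.0255]
eef_rot: [-1.571, -0.002, -0.275]
force: [1.6, -2.1, 3.6]
grip_width: 0.58
```

```bash
python3 st.py
```

```text
t6.30 pos [493.7317 -16.4901  25.4688] rot [-1.5706 -0.0023 -0.2747] F [ 1.5512 -2.1433  3.5503] M [-0.2029 -0.3128  0.0248] w 49.5 q [-0.0849 -0.149   2.048  -0.0003  1.2403  0.1899] tau6 -3.6993203312158585
```

{"api": "arm_command", "payload": {"moves": [[0,0,0,0,0,-0.14],[0,0,0,0,0,-0.28],[0,0,0,0,0,-0.42],[0,0,0,0,0,-0.56],[0,0,0,0,0,-0.7],[0,0,0,0,0,-0.84],[0,0,0,0,0,-0.94],[0,0,0,0,0,-0.94]]}}

```text
time: 7.1
tool_pos: [0.4938, -0.0165, 0.0254]
eef_rot: [-1.569, -0.001, -1.211]
force: [1.9, -1.8, 6.1]
grip_width: 0.574
```

```bash
python3 st.py
```

```text
t7.10 pos [493.7596 -16.5368  25.4421] rot [-1.5689 -0.0014 -1.2106] F [ 1.944  -1.8257  6.0624] M [-0.4252 -0.3288  0.0095] w 49.0 q [-0.0849 -0.1489  2.0481 -0.0004  1.2401  1.1259] tau6 2.6990727335214615
```

C is free too. On to B.

{"api": "arm_command", "payload": {"moves": [[0,0,0,0,0,0],[0,0,0,0,0,0],[0,0,0,0,0,0],[0,0,45,0,0,0],[0,0,70,0,0,0],[-9,49,70,0,0,0],[-18,98,70,0,0,0],[-18,98.5,70,0,0,0],[-18,98.5,40,0,0,0],[-18,98.5,0,0,0,0],[-18,98.5,0,0,0,0],[-18,98.5,0,0,0,0]], "grip": 85}}

```text
time: 8.3
tool_pos: [0.4748, 0.082, 0.0247]
eef_rot: [-1.572, 0.0, -1.209]
force: [0.5, 0.7, 0.9]
grip_width: 0.994
```

```bash
python3 st.py;python3 - <<'E'
from h import *
from cell import arm
i=arm.camera_info("wrist");im=arm.capture("wrist");cv2.imwrite("pics/w4.png",im)
print(proj(i,[[.4755,.0821,.053],[.458,.1805,.053]]))
E
```

```text
t8.30 pos [474.7622  81.9713  24.7183] rot [-1.5722  0.0004 -1.2087] F [0.4889 0.7017 0.9196] M [-0.0042  0.0166  0.0578] w 84.9 q [ 0.118  -0.1749  2.0719  0.      1.246   1.3267] tau6 -0.02378070610575378
[[282.9259 297.1065]
 [ 55.8365 260.2839]]
```

View pics/w4.png

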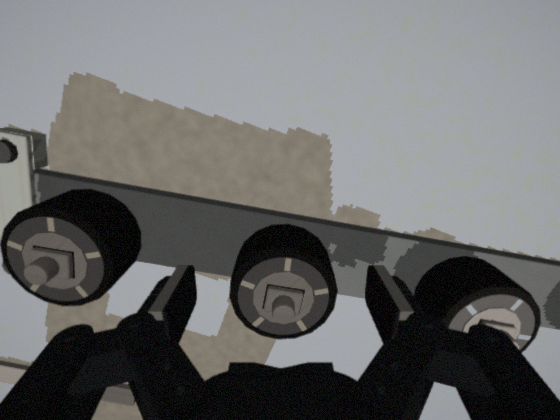

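B (283,297) is centred between the pads, and A's ticks at about (53,262) match the prediction. I'll close.

{"api": "arm_command", "payload": {"moves": [[0,0,0,0,0,0],[0,0,0,0,0,0],[0,0,0,0,0,0],[0,0,0,0,0,0],[0,0,0,0,0,0],[0,0,0,0,0,0],[0,0,0,0,0,0]], "grip": 44}}

```text
time: 9.05
tool_pos: [0.4757, 0.0818, 0.0257]
eef_rot: [-1.569, -0.001, -1.209]
force: [-0.2, -4.2, 8.1]
grip_width: 0.578
```

```bash
python3 st.py
```

```text
t9.05 pos [475.72    81.8437  25.6888] rot [-1.5691 -0.0013 -1.209 ] F [-0.2315 -4.2084  8.0681] M [-0.7096  0.1322 -0.0022] w 49.4 q [ 0.118  -0.1762  2.0712 -0.0009  1.2446  1.3274] tau6 -0.0005435964339994825
```

{"api": "arm_command", "payload": {"moves": [[0,0,0,0,0,0.14],[0,0,0,0,0,0.28],[0,0,0,0,0,0.42],[0,0,0,0,0,0.56]]}}

```text
time: 9.45
tool_pos: [0.4759, 0.0815, 0.0257]
eef_rot: [-1.57, -0.003, -0.643]
force: [1.3, -8.9, 7.2]
grip_width: 0.579
```

```bash
python3 st.py
```

```text
t9.45 pos [475.8895  81.4903  25.7033] rot [-1.5704 -0.0028 -0.6435] F [ 1.34   -8.9304  7.248 ] M [-1.3152 -0.2748 -0.1557] w 49.4 q [ 0.1177 -0.1761  2.0712 -0.0017  1.2442  0.7617] tau6 3.531963899731636
```

B drags: Mz is -0.16 N m while turning. I'll continue the turn with a small sideways correction.

{"api": "arm_command", "payload": {"moves": [[0,-0.3,0,0,0,0.14],[0,-0.5,0,0,0,0.28],[0,-0.5,0,0,0,0.42],[0,-0.5,0,0,0,0.56],[0,-0.5,0,0,0,0.7],[0,-0.5,0,0,0,0.84],[0,-0.5,0,0,0,0.94],[0,-0.5,0,0,0,0.94]]}}

```text
time: 10.25
tool_pos: [0.4761, 0.0813, 0.0258]
eef_rot: [-1.572, -0.003, 0.295]
force: [3.9, -4.1, 4.7]
grip_width: 0.582
```

```bash
python3 st.py
```

```text
t10.25 pos [476.1213  81.3422  25.7603] rot [-1.5722 -0.0028  0.2947] F [ 3.9489 -4.1436  4.7015] M [-0.6514 -0.637  -0.1508] w 49.7 q [ 0.1169 -0.1762  2.0712 -0.001   1.2436 -0.1774] tau6 -2.433445081114769
```

At rest B still reads -0.15 N m, so B is the worn one. A still has to be turned.

{"api": "arm_command", "payload": {"moves": [[0,0,0,0,0,0],[0,0,0,0,0,0],[0,0,0,0,0,0],[0,0,45,0,0,0],[0,0,70,0,0,0],[-9,49,70,0,0,0],[-17.5,98.5,70,0,0,0],[-17.5,98.5,70,0,0,0],[-17.5,98.5,70,0,0,0]], "grip": 85}}

```text
time: 11.15
tool_pos: [0.457, 0.181, 0.0942]
eef_rot: [-1.571, 0.0, 0.293]
force: [0.4, 0.2, 0.4]
grip_width: 0.992
```

```bash
python3 st.py;python3 - <<'E'
from h import *
from cell import arm
import pickle
i=arm.camera_info("wrist");im=arm.capture("wrist");pickle.dump(i,open("w5.pkl","wb"))
p=proj(i,[[.458,.1805,.053],[.4755,.0818,.053]]);print(p)
u,v=p[0].astype(int);print(u,v)
cv2.imwrite("pics/w5.png",im)
cv2.imwrite("pics/w5c.png",cv2.resize(cv2.convertScaleAbs(im[v-50:v+50,u-50:u+50],alpha=1.8),None,fx=5,fy=5,interpolation=cv2.INTER_CUBIC))
E
```

```text
t11.15 pos [456.9931 181.0436  94.1664] rot [-1.5709  0.0004  0.2934] F [0.3887 0.1874 0.3951] M [-0.0091 -0.0037  0.0443] w 84.7 q [ 0.3254 -0.2216  1.991  -0.0001  1.3726  0.032 ] tau6 0.35201556980609894
[[282.5018 238.0109]
 [267.0936 354.2719]]
282 238
```

View pics/w5c.png

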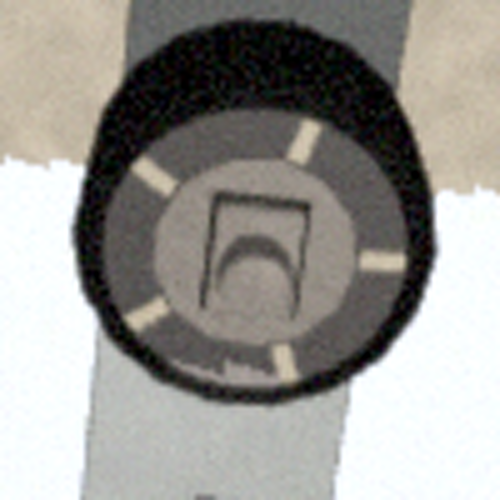

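View pics/w5.png

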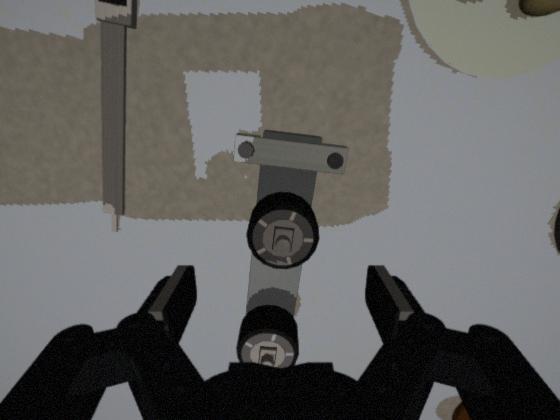

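A's tick centre (282.7,237.8) is right on the predicted (282.5,238.0).

{"api": "arm_command", "payload": {"moves": [[0,0,-45,0,0,0],[0,0,-70,0,0,0],[0,0,-70,0,0,0],[0,0,-70,0,0,0]]}}

```text
time: 11.6
tool_pos: [0.4578, 0.1794, 0.0249]
eef_rot: [-1.571, 0.0, 0.29]
force: [0.8, -0.0, 0.4]
grip_width: 0.998
```

{"api": "arm_command", "payload": {"moves": [[0,0,0,0,0,0],[0,0,0,0,0,0],[0,0,0,0,0,0],[0,0,0,0,0,0],[0,0,0,0,0,0],[0,0,0,0,0,0],[0,0,0,0,0,0]], "grip": 44}}

```text
time: 12.3
tool_pos: [0.4581, 0.1803, 0.0257]
eef_rot: [-1.571, -0.002, 0.291]
force: [-0.5, -1.4, 8.0]
grip_width: 0.575
```

```bash
python3 st.py
```

```text
t12.30 pos [458.1195 180.2786  25.6617] rot [-1.5711 -0.0019  0.2911] F [-0.4565 -1.4229  7.975 ] M [-0.2995  0.1788  0.0407] w 49.1 q [ 0.3233 -0.153   2.0512 -0.0004  1.2415  0.0323] tau6 -0.0017661815945757553
```

{"api": "arm_command", "payload": {"moves": [[0,0,0,0,0,-0.14],[0,0,0,0,0,-0.28],[0,0,0,0,0,-0.42],[0,0,0,0,0,-0.56]]}}

```text
time: 12.7
tool_pos: [0.4584, 0.1803, 0.0257]
eef_rot: [-1.57, -0.002, -0.275]
force: [2.6, -1.6, 5.7]
grip_width: 0.575
```

```bash
python3 st.py
```

```text
t12.70 pos [458.3812 180.3214  25.6755] rot [-1.5698 -0.0024 -0.2746] F [ 2.576  -1.5888  5.6833] M [-0.3432 -0.429  -0.049 ] w 49.1 q [ 0.3233 -0.1529  2.0511 -0.0005  1.2408  0.5981] tau6 -3.7024806439876556
```

{"api": "arm_command", "payload": {"moves": [[0,0,0,0,0,-0.14],[0,0,0,0,0,-0.28],[0,0,0,0,0,-0.42],[0,0,0,0,0,-0.56],[0,0,0,0,0,-0.7],[0,0,0,0,0,-0.84],[0,0,0,0,0,-0.94],[0,0,0,0,0,-0.94]]}}

```text
time: 13.5
tool_pos: [0.4587, 0.18, 0.0257]
eef_rot: [-1.568, -0.001, -1.213]
force: [5.0, -3.9, 3.7]
grip_width: 0.579
```

```bash
python3 st.py
```

```text
t13.50 pos [458.709  180.0319  25.7291] rot [-1.5677 -0.0014 -1.2128] F [ 5.0246 -3.9407  3.7417] M [-0.7773 -0.8641 -0.0207] w 49.5 q [ 0.323  -0.1528  2.0509 -0.0013  1.2403  1.5362] tau6 2.2679440677165985
```

A is free, and all four are turned. I'll go back over B and check the tick angles before lifting.

{"api": "arm_command", "payload": {"moves": [[0,0,0,0,0,0],[0,0,0,0,0,0],[0,0,0,0,0,0],[0,0,45,0,0,0],[0,0,80,0,0,0],[9,-49,90,0,0,0],[17.5,-98.5,90,0,0,0],[17.5,-98.5,90,0,0,0],[17.5,-98.5,90,0,0,0]], "grip": 85}}

```text
time: 14.4
tool_pos: [0.475, 0.0808, 0.1143]
eef_rot: [-1.571, 0.0, -1.211]
force: [-0.2, 0.6, -0.7]
grip_width: 0.994
```

```bash
python3 st.py;python3 - <<'E'
from h import *
from cell import arm
import pickle
i=arm.camera_info("wrist");im=arm.capture("wrist");pickle.dump(i,open("w6.pkl","wb"))
p=proj(i,[[.458,.1805,.053],[.4755,.0819,.053],[.4929,-.0165,.053]]);print(p)
cv2.imwrite("pics/w6.png",im)
o=np.hstack([cv2.resize(cv2.convertScaleAbs(cv2.getRectSubPix(im,(80,80),(float(a),float(b))),alpha=1.8),None,fx=3.2,fy=3.2,interpolation=cv2.INTER_CUBIC) for a,b in p])
cv2.imwrite("pics/w6c.png",o)
E
```

```text
t14.40 pos [474.9511  80.8274 114.2751] rot [-1.5708  0.0002 -1.2113] F [-0.1571  0.5587 -0.6933] M [-0.0079 -0.0223 -0.018 ] w 84.9 q [ 0.1155 -0.2612  1.9896  0.0002  1.4133  1.3268] tau6 -0.39091366343200207
[[142.9448 198.5628]
 [280.7818 222.4625]
 [411.1419 245.0854]]
```

View pics/w6c.png

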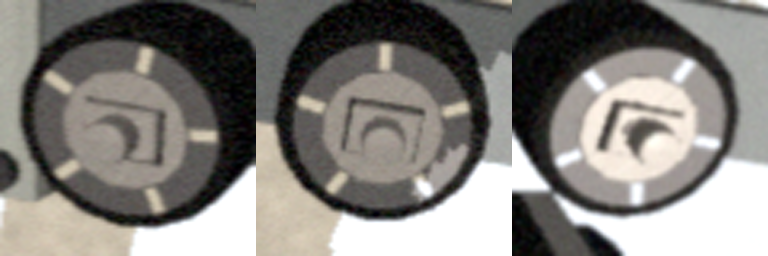

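```bash
python3 - <<'E'
from h import *
import pickle
i3=pickle.load(open("w3.pkl","rb"));i6=pickle.load(open("w6.pkl","rb"))
def ph(i,q):
    P=ray(i,q,.053)[:,:2];c=P.mean(0);d=P-c;z=((d[:,0]+1j*d[:,1])/abs(d[:,0]+1j*d[:,1]))**5
    return c,np.degrees(np.angle(z.mean()))/5
C=np.array([(138,184),(299,166),(362,299),(247,392),(111,327)])/5+[235,190]-.4
B=np.array([(95,77),(178,50),(221,128),(167,196),(92,169)])/2.2+[235,20]-.3
n=lambda q,c,o:(np.array(q)-[o,0]-128)/3.2+c
B6=n([(385,56),(456,109),(423,187),(336,183),(311,103)],[280.78,222.46],256)
C6=n([(595,79),(685,71),(708,142),(638,193),(567,159)],[411.14,245.09],512)
for nm,a,b in (("B",B,B6),("C",C,C6)):
    p,q=ph(i3,a),ph(i6,b);print(nm,p,q,(q[1]-p[1]+36)%72-36)
E
```

```text
B (array([0.4755, 0.0821]), np.float64(14.789907834614846)) (array([0.4752, 0.0822]), np.float64(18.09591884718235)) 3.3060110125675024
C (array([ 0.4929, -0.0165]), np.float64(5.72460763814905)) (array([ 0.4924, -0.0164]), np.float64(-8.361868707108146)) -14.086476345257196
```

C turned 86° as commanded. B shows +3.3° modulo 72°, i.e. 75°, after the tyre unwound, so I'll give it a bit more turn while gripping and then lift it.

{"api": "arm_command", "payload": {"moves": [[0,0,-45,0,0,0],[0,0,-90,0,0,0],[0,0,-90,0,0,0],[0,0,-90,0,0,0]]}}

```text
time: 14.85
tool_pos: [0.4747, 0.0826, 0.0249]
eef_rot: [-1.572, 0.0, -1.208]
force: [0.1, 1.3, 1.3]
grip_width: 0.995
```

{"api": "arm_command", "payload": {"moves": [[0,0,0,0,0,0],[0,0,0,0,0,0],[0,0,0,0,0,0],[0,0,0,0,0,0],[0,0,0,0,0,0],[0,0,0,0,0,0],[0,0,0,0,0,0],[0,0,0,0,0,0.14],[0,0,0,0,0,0.28],[0,0,0,0,0,0.42],[0,0,0,0,0,0.5],[0,0,0,0,0,0.5]], "grip": 44, "force": 25}}

```text
time: 16.05
tool_pos: [0.476, 0.0815, 0.0262]
eef_rot: [-1.569, -0.002, -0.706]
force: [-0.7, -2.9, 8.5]
grip_width: 0.575
```

```bash
python3 st.py
```

```text
t16.05 pos [476.0358  81.4824  26.2413] rot [-1.5691 -0.0024 -0.7061] F [-0.6939 -2.866   8.4591] M [-0.5991  0.0402 -0.1519] w 49.1 q [ 0.1171 -0.1769  2.0709 -0.0007  1.2447  0.8234] tau6 -2.0463788509368896
```

B drags again, at -0.15 N m. I'll unwind the tyre a touch, firm up the grip and lift straight.

{"api": "arm_command", "payload": {"moves": [[0,0,0,0,0,-0.08],[0,0,0,0,0,-0.14],[0,0,0,0,0,-0.14],[0,0,10,0,0,-0.14],[0,0,20,0,0,-0.14],[0,0,20,0,0,-0.14]], "force": 40}}

```text
time: 16.65
tool_pos: [0.4758, 0.0816, 0.0463]
eef_rot: [-1.569, -0.002, -0.849]
force: [0.6, -2.4, 0.6]
grip_width: 0.573
```

```bash
python3 st.py
```

```text
t16.65 pos [475.8118  81.6187  46.3375] rot [-1.5688 -0.0018 -0.8489] F [ 0.5538 -2.4106  0.6191] M [-0.47   -0.2059  0.0189] w 48.9 q [ 0.1173 -0.1998  2.0549 -0.0004  1.2838  0.9663] tau6 -0.006952382245799527
```

{"api": "arm_command", "payload": {"moves": [[0,0,20,0,0,0],[0,0,45,0,0,0],[0,0,80,0,0,0],[0,-40,80,0,0,0],[2,-80,80,0,0,0],[3,-120,80,0,0,0],[4,-160,80,0,0,0],[5,-200,80,0,0,0],[6,-240,80,0,0,0],[7,-280,80,0,0,0],[8,-320,80,0,0,0],[9,-360,80,0,0,0],[10,-400,80,0,0,0],[11,-438,80,0,0,0],[11,-438,80,0,0,0],[11,-438,80,0,0,0]]}}

```text
time: 18.25
tool_pos: [0.4855, -0.3566, 0.1238]
eef_rot: [-1.571, 0.001, -0.85]
force: [0.5, 0.8, -1.8]
grip_width: 0.57
```

```bash
python3 st.py;python3 - <<'E'
from h import *
from cell import arm
i=arm.camera_info("wrist");im=arm.capture("wrist")
print(proj(i,[[.487,-.357,.003]]))
cv2.imwrite("pics/w7.png",im)
E
```

```text
t18.25 pos [ 485.547  -356.5889  123.7902] rot [-1.5707  0.0013 -0.8502] F [ 0.4633  0.8431 -1.8125] M [ 0.0824  0.0176 -0.0322] w 48.7 q [-0.6759  0.0092  1.7293  0.0003  1.4044  0.1742] tau6 -0.17893821001052856
[[283.2643 198.8411]]
```

View pics/w7.png

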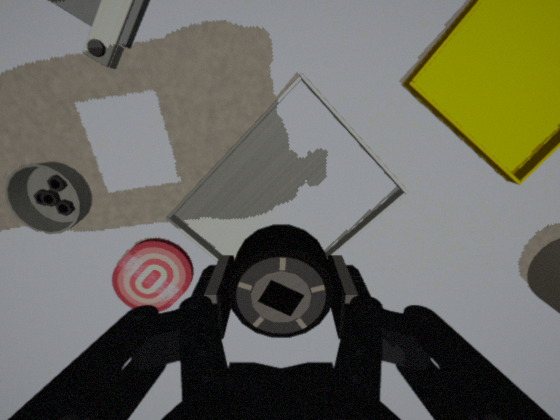

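The wheel is held level. The tray's middle is at about (285,200) below the tool, with the yellow decoy at the upper right. I'll lower it.

{"api": "arm_command", "payload": {"moves": [[0,0,-40,0,0,0],[0,0,-80,0,0,0],[0,0,-105,0,0,0],[0,0,-112,0,0,0],[0,0,-114,0,0,0],[0,0,-114,0,0,0]]}}

```text
time: 18.9
tool_pos: [0.4866, -0.3563, 0.0118]
eef_rot: [-1.57, -0.002, -0.848]
force: [-0.3, 0.2, -1.1]
grip_width: 0.571
```

```bash
python3 st.py
```

```text
t18.90 pos [ 486.5899 -356.2884   11.7576] rot [-1.5705 -0.0016 -0.8484] F [-0.2509  0.1866 -1.0773] M [-0.0053 -0.0033 -0.0076] w 48.8 q [-0.6743  0.1077  1.8203  0.      1.212   0.1741] tau6 0.005199762526899576
```

{"api": "arm_command", "payload": {"moves": [[0,0,-2,0,0,0],[0,0,-3.5,0,0,0],[0,0,-3.5,0,0,0]]}}

```text
time: 19.2
tool_pos: [0.4862, -0.3566, 0.0075]
eef_rot: [-1.571, -0.001, -0.849]
force: [0.4, 0.7, 0.9]
grip_width: 0.569
```

```bash
python3 st.py
```

```text
t19.20 pos [ 486.2478 -356.567     7.5256] rot [-1.5705 -0.0012 -0.8491] F [0.3791 0.7422 0.8578] M [ 0.0712 -0.0589 -0.0605] w 48.6 q [-0.6751  0.1124  1.8229  0.      1.2051  0.174 ] tau6 0.00017883142390928697
```

It has reached the floor lightly. I'll release and rise.

{"api": "arm_command", "payload": {"moves": [[0,0,0,0,0,0],[0,0,0,0,0,0],[0,0,0,0,0,0],[0,0,0,0,0,0],[0,0,30,0,0,0],[0,0,75,0,0,0],[0,0,120,0,0,0],[-20,-10,160,0,0,0],[-20,-10,160,0,0,0]], "grip": 80}}

```text
time: 20.1
tool_pos: [0.4662, -0.3682, 0.1733]
eef_rot: [-1.57, -0.008, -0.85]
force: [0.9, -0.9, 0.6]
grip_width: 0.935
```

```bash
python3 st.py;python3 - <<'E'
from h import *
from cell import arm
i=arm.camera_info("wrist");im=arm.capture("wrist");it=arm.camera_info("top");t=arm.capture("top");cv2.imwrite("pics/t8.png",t)
print(proj(i,[[.487,-.357,.035]]),proj(it,[[.487,-.357,.035]]))
cv2.imwrite("pics/w8.png",im)
E
```

```text
t20.10 pos [ 466.1901 -368.2288  173.3276] rot [-1.5701 -0.0083 -0.8497] F [ 0.8574 -0.8734  0.6023] M [ 0.0169 -0.0294 -0.0568] w 79.8 q [-0.7112 -0.0436  1.6995 -0.0005  1.4773  0.1385] tau6 -0.637307558208704
[[286.0774 171.1409]] [[398.3716 225.8597]]
```

View pics/w8.png

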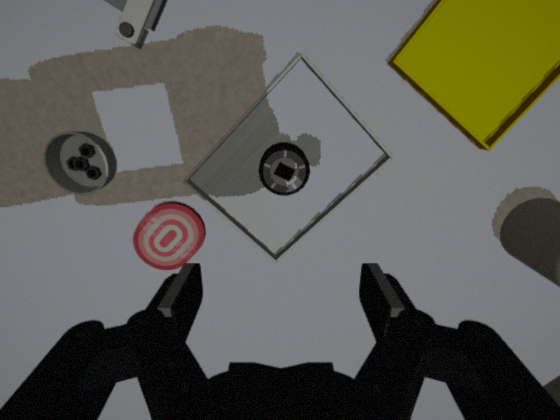

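View pics/t8.png

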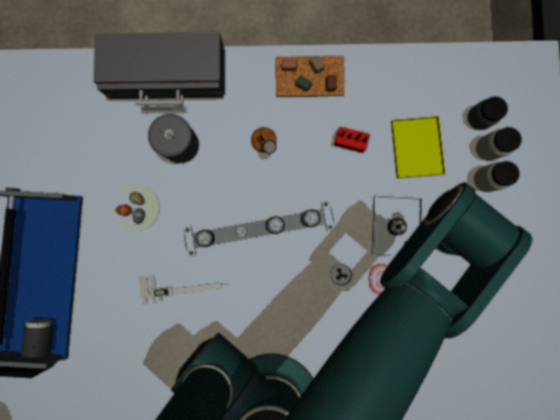

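The wheel lies flat in the tray at (284,168), and the other three are in place (204,238), (276,225), (312,217). I'll hover over D once to check its tick angle, and A's from the earlier picture.

{"api": "arm_command", "payload": {"moves": [[20,100,0,0,0,0],[40,200,-10,0,0,0],[44,250,-20,0,0,0],[44,250,-20,0,0,0],[44,250,-20,0,0,0],[44,250,-20,0,0,0],[44,250,-20,0,0,0],[44,250,-20,0,0,0]]}}

```text
time: 21.0
tool_pos: [0.5097, -0.1168, 0.146]
eef_rot: [-1.572, 0.001, -0.849]
force: [0.5, -0.9, 0.2]
grip_width: 0.939
```

```bash
python3 - <<'E'
from h import *
from cell import arm
import pickle
i=arm.camera_info("wrist");im=arm.capture("wrist");pickle.dump(i,open("w9.pkl","wb"));cv2.imwrite("pics/w9.png",im)
p=proj(i,[[.51,-.115,.053],[.4929,-.0165,.053],[.458,.1805,.053]]);print(p)
o=np.hstack([cv2.resize(cv2.convertScaleAbs(cv2.getRectSubPix(im,(70,70),(float(a),float(b))),alpha=1.8),None,fx=5,fy=5,interpolation=cv2.INTER_CUBIC) for a,b in p[:2]])
cv2.imwrite("pics/w9c.png",o)
E
```

```text
[[280.486  207.9981]
 [170.8921 144.4659]
 [-96.904   -9.6714]]
```

View pics/w9c.png

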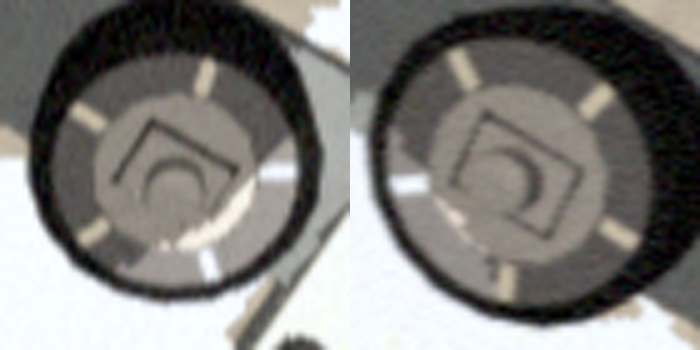

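View pics/w9.png

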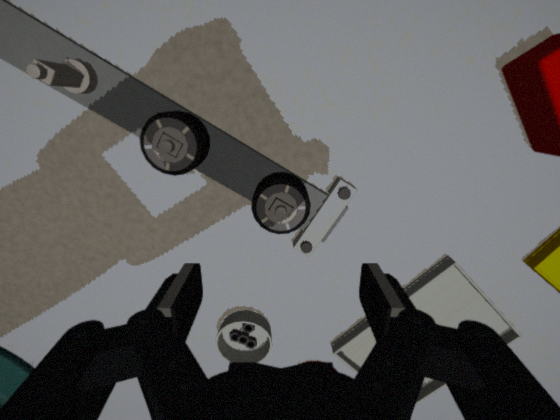

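```bash
python3 - <<'E'
from h import *
import pickle
L=lambda n:pickle.load(open(n,"rb"))
def ph(i,q):
    P=ray(i,q,.053)[:,:2];c=P.mean(0);d=P-c;z=((d[:,0]+1j*d[:,1])/abs(d[:,0]+1j*d[:,1]))**5
    return c,np.degrees(np.angle(z.mean()))/5
D0=np.array([(622,280),(690,350),(640,430),(548,410),(535,323)])/4+[130,120]-.375
D1=(np.array([(87,117),(205,77),(278,172),(208,266),(93,235)])-175)/5+[280.49,208.0]
A0=np.array([(155,175),(305,142),(384,261),(285,365),(148,313)])/5+[232,188]-.4
A1=(np.array([(57,82),(146,60),(203,136),(155,200),(67,170)])-128)/3.2+[142.94,198.56]
for nm,f,a,g,b in (("D","w1.pkl",D0,"w9.pkl",D1),("A","w5.pkl",A0,"w6.pkl",A1)):
    p,q=ph(L(f),a),ph(L(g),b);print(nm,p,q,(q[1]-p[1]+36)%72-36)
E
python3 st.py
```

```text
D (array([ 0.51  , -0.1151]), np.float64(9.80718246719297)) (array([ 0.51  , -0.1148]), np.float64(24.858383645734236)) 15.051201178541262
A (array([0.4581, 0.1804]), np.float64(12.611409700833972)) (array([0.4572, 0.1809]), np.float64(-1.4355724408269697)) -14.04698214166094
t21.05 pos [ 509.7487 -117.2377  146.3255] rot [-1.5714  0.0005 -0.8499] F [ 0.4597 -0.4668  0.1916] M [0.0186 0.0391 0.0332] w 80.2 q [-0.2747 -0.1834  1.8717 -0.0002  1.454   0.5752] tau6 0.00636496493825689
```

All turns are confirmed (D +86°, A -86°, C -86°, B 75° and then more). The gripper is clear of everything, so I'll hand in.

```bash
python3 -c "
from cell import arm
print(arm.close_job())"
```

```text
the job is handed in; nothing more can be done
None
```

The worn wheel now lies flat in the aluminium tray, and the other three wheels are still on their axles. I handed the job in at about 21 s of the 64 s allowed; no verdict was reported.

- **Turning:** I turned each wheel 1.5 rad with a light grip. Tick marks on D, C and A (the right-end wheel, its neighbour and the left-end wheel in the top view) show about 86° each. Wheel B, second from the left, showed about 75° after its tyre unwound. I then turned B about another 0.5 rad before lifting, to be safe.
- **Finding the worn one:** B held 0.15 N m when turned, and again on a second try. The other three stayed within noise, at 0.05 N m or less. Side forces stayed under about 10 N throughout.
- **Placing:** B was level in the hand, touched the tray floor lightly and was released near the middle. The wrist picture shows it flat there.
- **Last checks:** D was re-measured last, within 1 mm of its start. C and A were within 1 mm when last measured, just before B was lifted. In the final top view all three are in place and no bystander has visibly moved. The gripper was hovering clear over D at 146 mm.
- **Disagreements:** the top and wrist cameras differed by 1–2 mm. I used the wrist values, which the low grip forces supported.

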